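Line the spice jars up by height on the condiment rack

TASK

Tidy the four spice jars away onto the white condiment rack: one upright in the middle of each dark pad, in order of height, with the tallest next to the oil bottle and the shortest next to the salt pot. They are glass, so set each one down without dropping or knocking it over, and leave the oil bottle and the salt pot where they stand.

Things in the scene. Friction and masses are not known exactly. Their poses are not given: they have to be found in the camera images.
- yellow_jar_mid (a point): The tallest of four loose round glass spice jars, 146 mm tall, 48 mm in diameter, red chilli inside, screw lid yellow (44 mm in diameter, top 18 mm); it stands upright at the start. The point is its centre, on its axis half-way up (73 mm above its underside); z points up along its axis.
- green_jar_mid (a point): The second tallest of four loose round glass spice jars, 120 mm tall, 52 mm in diameter, pale sesame inside, screw lid green (48 mm in diameter, top 18 mm); it stands upright at the start. The point is its centre, on its axis half-way up (60 mm above its underside); z points up along its axis.
- white_jar_mid (a point): The third tallest of four loose round glass spice jars, 96 mm tall, 50 mm in diameter, dark peppercorns inside, screw lid white (46 mm in diameter, top 18 mm); it stands upright at the start. The point is its centre, on its axis half-way up (48 mm above its underside); z points up along its axis.
- red_jar_mid (a point): The shortest of four loose round glass spice jars, 72 mm tall, 50 mm in diameter, orange-yellow turmeric inside, screw lid red (46 mm in diameter, top 18 mm); it stands upright at the start. The point is its centre, on its axis half-way up (36 mm above its underside); z points up along its axis.
- seat_1: The leftmost (greatest y), seen from the robot, of four equal round dark anti-slip pads, 62 mm in diameter, in a straight row 85 mm apart along the middle of a fixed white rack. Origin: centre of the pad's top face, on which a jar stands, 34 mm above the worktop; y points along the row to the left, x across it to the rack's far side, z up. The rack is 125 mm by 560 mm; its wire guard rail, 60 mm either side of the row, rises to 51 mm above the worktop.
- seat_2: The second from left, seen from the robot, of four equal round dark anti-slip pads, 62 mm in diameter, in a straight row 85 mm apart along the middle of a fixed white rack. Origin: centre of the pad's top face, on which a jar stands, 34 mm above the worktop; y points along the row to the left, x across it to the rack's far side, z up.
- seat_3: The third from left, seen from the robot, of four equal round dark anti-slip pads, 62 mm in diameter, in a straight row 85 mm apart along the middle of a fixed white rack. Origin: centre of the pad's top face, on which a jar stands, 34 mm above the worktop; y points along the row to the left, x across it to the rack's far side, z up.
- seat_4: The rightmost, seen from the robot, of four equal round dark anti-slip pads, 62 mm in diameter, in a straight row 85 mm apart along the middle of a fixed white rack. Origin: centre of the pad's top face, on which a jar stands, 34 mm above the worktop; y points along the row to the left, x across it to the rack's far side, z up.
- oil_bottle_mid (a point): Amber oil bottle with black cap, loose, 190 mm tall, 62 mm in diameter, standing on one end of the rack, left or right, in line with the pads and 100 mm from the centre of the nearest one. It stays there. The point is its centre, 95 mm above its foot; z up.
- salt_pot_mid (a point): White ceramic salt pot with a blue band and wooden lid, loose, 80 mm tall, 70 mm in diameter, standing on the rack's other end, 100 mm from the nearest pad's centre. It stays there. The point is its centre, 40 mm above its foot; z up.
Things that resemble listed ones, but are neither listed nor needed, are in the scene too. What is shaped like the part that bears salt_pot_mid but purple or turquoise is not meant. Leave any purple look-alike of the part that bears yellow_jar_mid alone.

How it is judged (in metres and radians):
At the end, for the whole second after the job is handed in: Each jar stands upright (0.1 rad) and at rest on its own pad, within 14 mm of the pad's centre: from the oil bottle's end to the salt pot's yellow, green, white, red (146, 120, 96, 72 mm); oil bottle and salt pot upright and within 20 mm of where they stood (((y of oil_bottle_mid in the frame of seat_1 above 0 m and horizontal distance between yellow_jar_mid and seat_1 below 0.014 m and z of yellow_jar_mid in the frame of seat_1 between 0.067 and 0.079 m and horizontal distance between green_jar_mid and seat_2 below 0.014 m and z of green_jar_mid in the frame of seat_2 between 0.054 and 0.066 m and horizontal distance between white_jar_mid and seat_3 below 0.014 m and z of white_jar_mid in the frame of seat_3 between 0.042 and 0.054 m and horizontal distance between red_jar_mid and seat_4 below 0.014 m and z of red_jar_mid in the frame of seat_4 between 0.03 and 0.042 m) or (y of oil_bottle_mid in the frame of seat_1 below 0 m and horizontal distance between yellow_jar_mid and seat_4 below 0.014 m and z of yellow_jar_mid in the frame of seat_4 between 0.067 and 0.079 m and horizontal distance between green_jar_mid and seat_3 below 0.014 m and z of green_jar_mid in the frame of seat_3 between 0.054 and 0.066 m and horizontal distance between white_jar_mid and seat_2 below 0.014 m and z of white_jar_mid in the frame of seat_2 between 0.042 and 0.054 m and horizontal distance between red_jar_mid and seat_1 below 0.014 m and z of red_jar_mid in the frame of seat_1 between 0.03 and 0.042 m)) and angle between each of yellow_jar_mid, green_jar_mid, white_jar_mid, red_jar_mid, oil_bottle_mid, salt_pot_mid's own z axis and vertical below 0.1 rad and linear speed of each of yellow_jar, green_jar, white_jar, red_jar below 0.02 m/s and distance of each of oil_bottle_mid, salt_pot_mid from where it was at the start of the episode below 0.02 m); the robot touches nothing.
It fails at once if a jar is let fall (moves faster than 0.8 m/s, a fall of about 30 mm, with no finger on it) ((linear speed of yellow_jar above 0.8 m/s and contact force between yellow_jar and the fingers below 0.05 N) or (linear speed of green_jar above 0.8 m/s and contact force between green_jar and the fingers below 0.05 N) or (linear speed of white_jar above 0.8 m/s and contact force between white_jar and the fingers below 0.05 N) or (linear speed of red_jar above 0.8 m/s and contact force between red_jar and the fingers below 0.05 N)).
It fails at once if a jar is knocked over (leans more than 45 degrees) (angle between any of yellow_jar_mid, green_jar_mid, white_jar_mid, red_jar_mid's own z axis and vertical above 0.79 rad).
It fails at once if the oil bottle or the salt pot is shifted by more than 20 mm (distance of any of oil_bottle_mid, salt_pot_mid from where it was at the start of the episode above 0.02 m).
It also fails if it takes over 131 s, if anything falls off the work surface, if the arm or the gripper's body presses on something with over 40 N, if the wrist force passes 120 N, or if a joint passes its speed limit or range.

ROBOT

A 6-joint arm with a two-finger parallel gripper is mounted at the origin on the work surface. World frame = base frame: x ahead of the robot, y to its left, z up, the work surface at z = 0. Lengths are in m, angles in degrees, forces in N, time in s.
With the tool pointing down it reaches from about 0.375 to 0.9 m from the base axis. Payload 3.1 kg.
Tool frame: the origin (TCP) lies on the centre line of the jaws, within the pads' length; the fingertips stand 14 mm ahead of it and the grasp point (between the pads) lies 5 mm behind it (bot.tips_ahead is the distance from the TCP to the fingertips, in m); z points along the fingers, y is the line along which they close (so a half turn about z gives the same grasp; the last joint's range is limited). The gripper opens to 87 mm and grips with 3 to 60 N. Pads are 19 mm wide; open, the fingers measure 117 mm over their backs; the gripper's body (75 mm by 190 mm) begins 51 mm behind the grasp point.
Start: joints at [61.793, 30.224, 82.088, -0, 67.689, -10.227], TCP at [0.193, 0.594, 0.237] pointing down, gripper open.
Joint ranges: [-176.69, 176.69], [-43.24, 126.21], [12.49, 139.97], [-82, 262], [0, 151.66], [-163.58, 163.58]. Speed limits (degrees/s): [159.86, 159.86, 180, 180, 180, 180].

INTERFACE

Orientations are given as a 3x3 rotation matrix whose columns are the frame's x, y, z axes.
In Python, from rig import bot gives the robot as it stands.
- The arm moves only by the tool play_rows, never from a script. Its argument "moves" is a list that holds one entry, the list of rows, each a list of 6 numbers: the shift along the tool's x, y, z in mm, then the turn, a rotation vector about the tool's x, y, z in rad. A call has 1 to 5 rows; each row shifts and turns the commanded pose from where the row before left it, along the tool's axes as they then stand; what a row does not reach is not made up. A row lasts 1/10 s, in which the tool goes at most 50 mm and 8.59 degrees, less where a joint would pass 70% of its speed; a pose out of reach is approached as far as the arm can. A call with a gripper value outside its range is refused whole. "fingers" is the opening, from -1 (shut) to 1 (fully open), set as the call begins (left out, the last holds). The fingers move at their own pace and stop on an object; the grip force is fixed at half the most. Time passes only in rows, so rows that do not move let the fingers close. It gives the time, the measured TCP pose, the force, the opening and the grip force at its end, in the units of the state.
- bot.read_state(): the state, without advancing time (a new reading comes with each control period).
- bot.capture(name): name is "scene" or "top" or "wrist"; returns a dict with "image" (400x640x3 uint8, blue, green, red), "fx", "fy", "cx", "cy" (pixels), "distortion" ([k1, k2, p1, p2, k3] as OpenCV has them; the pictures are not rectified), "R" (3x3) and "t" (3): a world point X has camera coordinates R X + t. Camera axes: x right, y down, z forward; pixel columns grow to the right and rows downward; lengths in m; the calibration is good to about 2 mm. A picture is of the moment at which its call begins. There is no depth.
- bot.hand_in(): hands the job in; it is judged then, once.
Trained networks look in a picture, given as the dict that the camera call returned (one of the last four; its "shot" number tells which), for a name from the list of things; names that differ only in an ending like _2 or _b are one class to them, and where a whole thing is asked for, a point or a joint stands for the part that bears it (a point fixed in the world has none). Each returns a list of dicts, best first, with "confidence" (0 to 1); they miss things now and then, are a little off and sometimes report something else, mostly with a low value. They report only what shows in the picture. A call takes as long as a camera call. They do not tell look-alikes from the thing itself.
- bot.search_frame(picture, query): "centre" ([column, row] in pixels, amid what is visible of it).
- bot.silhouettes(picture, query): "pixels" (400x640 bool, what is visible of it) and "centre" ([column, row] in pixels, amid what is visible of it).
- bot.pinpoint(picture, query): "centre" ([column, row] in pixels: a listed point, or the origin of a listed thing).
The state is a dict: "time_s": time; "joint_positions": joint angles; "qvel": joint speeds; "tau": joint torques, N m; "position": TCP position; "tcp_rot": TCP orientation; "force": force on the tool from outside, world axes, zero at the start; "moment": the same for the moment, N m; "opening": opening from 0.0 (shut) to 1.0 (fully open); "grasp_force": force on a finger pad.
Only numpy, scipy, OpenCV 4.12 (cv2) and the standard library are available. Lean on these libraries where they do the work, as an engineer would, in place of code of your own. Each camera call takes 0.05 s, during which the arm holds its last target. There are 200 camera calls.

## Working session

There is one attempt and no reset: what is moved stays moved. The work goes in short steps, Python scripts to look and compute and a tool call to move; the robot and the scene stay as the last step left them, time stands still between calls to the robot, and variables do not carry over. Pictures are saved under pics/ and viewed, at most 14 in all, crops included, and the job is handed in when it is done.

Besides the shell and the picture viewer there is one more tool, called after "Request:" as name(argument=value, ...) on one line, values as JSON. play_rows: Moves the arm, as the interface text tells. Its arguments: {"type":"object","properties":{"moves":{"type":"array","items":{"type":"array","items":{"type":"array","items":{"type":"number"}}}},"fingers":{"type":"number"}},"required":["moves"]}

```bash
ls; mkdir -p pics; python3 - <<'E'
from rig import bot
import cv2
s=bot.read_state();print(s)
for n in("scene","top"):
    c=bot.capture(n);cv2.imwrite(f"pics/{n}0.png",c["image"])
    print(n,c["R"],c["t"],c["fx"],c["fy"],c["cx"],c["cy"],c["distortion"])
    for q in["yellow_jar_mid","green_jar_mid","white_jar_mid","red_jar_mid","seat_1","seat_2","seat_3","seat_4","oil_bottle_mid","salt_pot_mid"]:
        print(q,[([round(float(x)) for x in d["centre"]],round(float(d["confidence"]),2)) for d in bot.pinpoint(c,q)])
E
```

```text
pics
{'time_s': 0.0, 'joint_positions': array([ 6.17964179e+01,  3.02781656e+01,  8.21568094e+01,  8.59556600e-04,
        6.76900529e+01, -1.02288814e+01]), 'qvel': array([-0.12058945, -0.04800235, -0.00939183, -0.03345839,  0.02649411,
       -0.05127674]), 'tau': array([ 1.50021508e-03, -4.40059912e+01, -1.76595998e+01,  6.35538809e-02,
        5.82436868e-02, -1.68347729e-04]), 'position': array([0.19251653, 0.59386449, 0.23557785]), 'tcp_rot': array([[-9.51190901e-01,  3.08601332e-01, -1.04352610e-03],
       [ 3.08602835e-01,  9.51189054e-01, -1.91650866e-03],
       [ 4.01153479e-04, -2.14500071e-03, -9.99997619e-01]]), 'force': array([-0.0597601 , -0.27837466, -0.34163499]), 'moment': array([-0.02325101, -0.02230937, -0.05273133]), 'grasp_force': 0.0, 'opening': 1.0020087125263921}
scene [[-0.54753439  0.83667839  0.01324277]
 [ 0.4773857   0.32532752 -0.81625051]
 [-0.6872474  -0.44060332 -0.5775463 ]] [ 0.2377658  -0.19924978  1.76714627] 466.2603459814436 466.2603459814436 316.16149593211196 200.56569496559538 [-0.12441012  0.          0.          0.          0.        ]
y
[... 906 characters left out ...]
95 315.3631345454535 197.28161178644305 [-0.03625034  0.          0.          0.          0.        ]
yellow_jar_mid [([344, 218], 0.84), ([369, 238], 0.7)]
green_jar_mid [([412, 272], 0.82), ([311, 246], 0.58), ([246, 253], 0.55)]
white_jar_mid [([310, 244], 0.76), ([243, 252], 0.53)]
red_jar_mid [([245, 251], 0.8)]
seat_1 [([275, 167], 0.92), ([364, 163], 0.91), ([308, 167], 0.58)]
seat_2 [([275, 167], 0.92), ([364, 163], 0.91), ([308, 167], 0.58)]
seat_3 [([275, 167], 0.92), ([364, 163], 0.91), ([308, 167], 0.58)]
seat_4 [([275, 167], 0.92), ([364, 163], 0.91), ([308, 167], 0.58)]
oil_bottle_mid [([406, 158], 0.55)]
salt_pot_mid [([196, 163], 0.79), ([239, 165], 0.77), ([194, 206], 0.69)]
```

```bash
python3 - <<'E'
import cv2
a=cv2.imread("pics/scene0.png");b=cv2.imread("pics/top0.png")
cv2.imwrite("pics/s1.png",cv2.resize(a[110:320,180:460],(800,600),interpolation=cv2.INTER_CUBIC))
cv2.imwrite("pics/t1.png",cv2.resize(b[110:320,160:440],(800,600),interpolation=cv2.INTER_CUBIC))
E
```

```text
(no output)
```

View pics/s1.png

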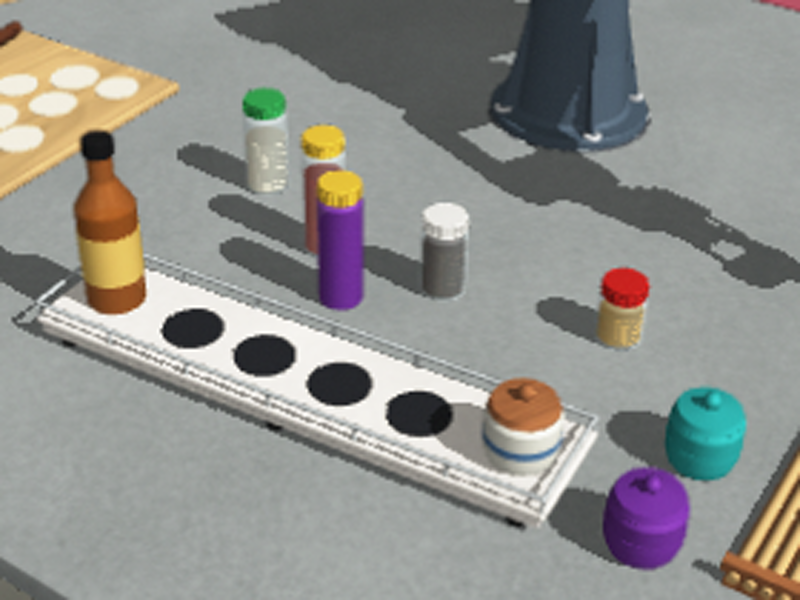

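View pics/t1.png

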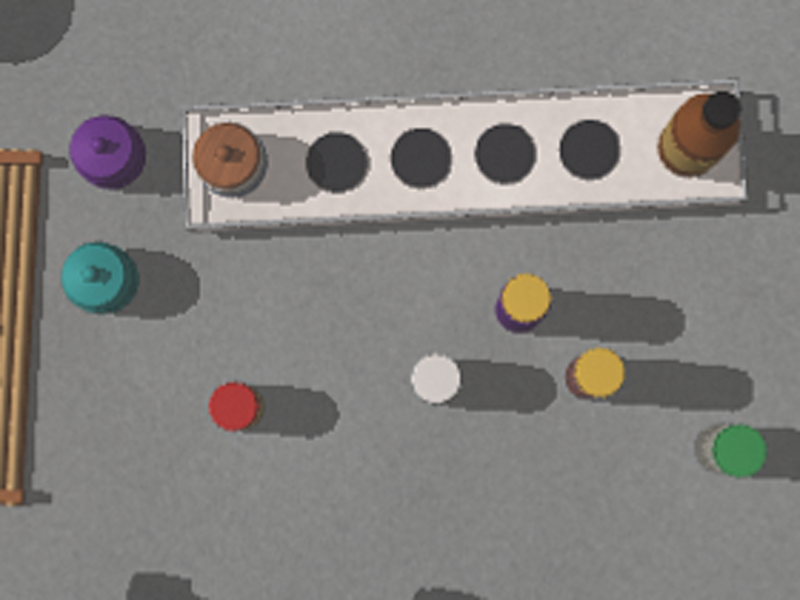

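The scene picture shows the oil bottle at the left (picture 218,187) and the salt pot (366,259). In the top view the oil bottle is right, at smaller y, so yellow→seat_4, green→seat_3, white→seat_2, red→seat_1.

There are two yellow-lidded jars. In top, (344,218) has a purple body and is the look-alike. The one at (369,240), scene (292,175), has red chilli inside and is the one meant.

```bash
cat > h.py <<'E'
import cv2, numpy as np
from rig import bot
def ray(c,uv,z):
    K=np.array([[c["fx"],0,c["cx"]],[0,c["fy"],c["cy"]],[0,0,1]])
    n=cv2.undistortPoints(np.array([[uv]],float),K,np.array(c["distortion"],float))[0,0]
    R=np.array(c["R"]);t=np.array(c["t"]);o=-R.T@t;d=R.T@np.array([*n,1]);return o+d*(z-o[2])/d[2]
def blobs(img,lo,hi,amin=40):
    m=cv2.inRange(cv2.cvtColor(img,cv2.COLOR_BGR2HSV),lo,hi)
    n,l,s,ce=cv2.connectedComponentsWithStats(m)
    return [(ce[i].round(1),int(s[i,4])) for i in range(1,n) if s[i,4]>amin]
LID=dict(yellow=((18,120,120),(32,255,255)),green=((50,100,80),(80,255,255)),red=((0,150,120),(6,255,255)),white=((0,0,190),(180,30,255)),pad=((0,0,0),(180,255,60)))
E
python3 - <<'E'
from h import *
c=bot.capture("top");c2=bot.capture("scene")
Z=dict(yellow=.146,green=.120,red=.072,white=.096,pad=.034)
for k,(lo,hi) in LID.items():
    for p,a in blobs(c["image"],lo,hi):print(k,p,a,ray(c,p,Z[k]).round(4))
for q,z in [("oil_bottle_mid",.129),("salt_pot_mid",.074),("seat_1",.034),("yellow_jar_mid",.073),("green_jar_mid",.06),("white_jar_mid",.048),("red_jar_mid",.036)]:
    for cc in (c,c2):print(q,[(ray(cc,d["centre"],z)[:2].round(3),round(float(d["confidence"]),2)) for d in bot.pinpoint(cc,q)])
im=c2["image"][140:220,255:345];cv2.imwrite("pics/y.png",cv2.resize(im,(675,600),interpolation=cv2.INTER_CUBIC))
E
```

```text
yellow [343.8 213.8] 216 [ 0.5072 -0.0129  0.146 ]
yellow [369.4 240. ] 230 [ 0.4402 -0.0809  0.146 ]
green [418.4 267.2] 253 [ 0.3723 -0.2141  0.12  ]
red [241.2 251.7] 207 [0.4027 0.2627 0.072 ]
white [558.2 123.8] 794 [ 0.7781 -0.6124  0.096 ]
white [328.3 164.4] 3700 [0.6467 0.0293 0.096 ]
white [227.7 169.7] 123 [0.6255 0.3054 0.096 ]
white [312.  242.2] 210 [0.4326 0.0689 0.096 ]
pad [412.2 148.2] 132 [ 0.7114 -0.2132  0.034 ]
pad [270.4 167.1] 61 [0.6464 0.1939 0.034 ]
pad [ 72.3 351.2] 4335 [0.1152 0.7288 0.034 ]
pad [ 26.2 382.1] 1039 [0.0267 0.8534 0.034 ]
pad [340.8 367.3] 85 [ 0.0927 -0.0182  0.034 ]
pad [340.4 387.3] 1266 [ 0.0391 -0.0182  0.034 ]
oil_bottle_mid [(array([ 0.674, -0.175]), 0.75), (array([ 0.432, -0.074]), 0.19)]
oil_bottle_mid [(array([ 0.671, -0.176]), 0.94)]
salt_pot_mid [(array([0.651, 0.402]), 0.81), (array([0.518, 0.4  ]), 0.67), (array([0.649, 0.275]), 0.61)]
salt_pot_mid [(array([0.694, 0.416]), 0.86), (array([0.571, 0.418]), 0.83), (array([0.65 , 0.277]), 0.63), (array([ 0.462, -0.08 ]), 0.28)]
seat_1 [(array([0.655, 0.086]), 0.85), (array([0.661, 0.002]), 0.84), (array([ 0.667, -0.084]), 0.66), (array([0.651, 0.183]), 0.6)]
seat_1 [(array([0.651, 0.077]), 0.83), (array([0.653, 0.171]), 0.82), (array([ 0.68 , -0.075]), 0.52), (array([0.677, 0.007]), 0.5)]
yellow_jar_mid [(array([ 0.441, -0.089]), 0.67), (array([ 0.504, -0.01 ]), 0.63)]
yellow_jar_mid [(array([ 0.509, -0.021]), 0.91), (array([0.465, 0.088]), 0.68), (array([ 0.442, -0.084]), 0.58)]
green_jar_mid [(array([ 0.364, -0.21 ]), 0.65)]
green_jar_mid [(array([ 0.37, -0.22]), 0.68)]
white_jar_mid [(array([0.427, 0.074]), 0.65)]
white_jar_mid [(array([0.429, 0.064]), 0.58)]
red_jar_mid [(array([0.406, 0.257]), 0.79)]
red_jar_mid [(array([0.414, 0.261]), 0.94)]
```

View pics/y.png

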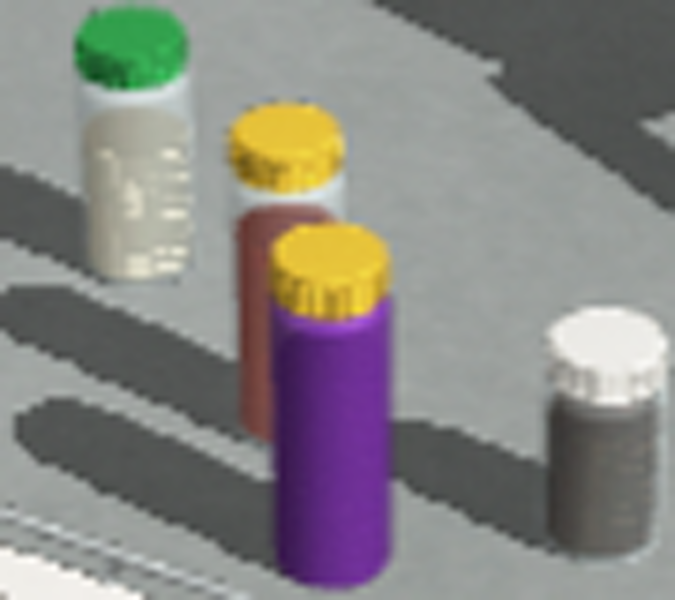

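The crop shows the chilli jar behind, with its lid at scene (293,159), and the purple look-alike in front. The target is at x 0.440, y -0.081. Next come the pad centres.

```bash
python3 - <<'E'
from h import *
c=bot.capture("top");g=c["image"][145:185,260:385].max(2)
P=[]
for th in (75,90,105):
    n,l,s,ce=cv2.connectedComponentsWithStats((g<th).astype('u1'))
    print(th,[(ray(c,ce[i]+[260,145],.034)[:2].round(4),s[i,2:5]) for i in range(1,n) if s[i,4]>100])
print(bot.read_state()["position"])
E
```

```text
75 [(array([ 0.6685, -0.0798]), array([ 20,  20, 318], dtype=int32)), (array([0.6624, 0.0045]), array([ 20,  20, 317], dtype=int32)), (array([0.6558, 0.0894]), array([ 20,  20, 318], dtype=int32)), (array([0.6491, 0.1743]), array([ 21,  20, 331], dtype=int32))]
90 [(array([ 0.6684, -0.0799]), array([ 21,  20, 329], dtype=int32)), (array([0.662 , 0.0048]), array([ 21,  20, 327], dtype=int32)), (array([0.6556, 0.0895]), array([ 21,  20, 331], dtype=int32)), (array([0.6489, 0.1739]), array([ 22,  20, 337], dtype=int32))]
105 [(array([ 0.6681, -0.08  ]), array([ 21,  21, 338], dtype=int32)), (array([0.6615, 0.0047]), array([ 21,  20, 336], dtype=int32)), (array([0.6553, 0.0891]), array([ 21,  21, 342], dtype=int32)), (array([0.6485, 0.1742]), array([ 22,  20, 350], dtype=int32))]
[0.19289638 0.59446856 0.23653003]
```

Request:
play_rows(moves=[[[0,0,0,0,0,0.14],[0,0,0,0,0,0.14],[0,0,0,0,0,0.14],[0,0,0,0,0,0.14],[0,0,0,0,0,0.14]]], fingers=1)

```text
time_s: 2.45
position: [0.1929, 0.5945, 0.2366]
tcp_rot: [[-0.524, 0.852, -0.0], [0.852, 0.524, -0.0], [0.0, -0.0, -1.0]]
force: [-0.5, 0.7, -0.3]
opening: 1.002
grasp_force: 0.0
```

Request:
play_rows(moves=[[[0,0,0,0,0,0.14],[0,0,0,0,0,0.14],[0,0,0,0,0,0.14],[0,0,0,0,0,0.137],[0,0,0,0,0,0]]])

```text
time_s: 2.95
position: [0.1929, 0.5945, 0.2365]
tcp_rot: [[-0.0, 1.0, -0.0], [1.0, 0.0, -0.0], [-0.0, -0.0, -1.0]]
force: [0.3, -0.8, -0.5]
opening: 1.001
grasp_force: 0.0
```

```bash
python3 - <<'E'
from h import *
s=bot.read_state();print(s["position"],s["tcp_rot"],s["joint_positions"])
c=bot.capture("wrist");R=np.array(c["R"]);o=-R.T@c["t"];print(np.array(s["tcp_rot"]).T@(o-s["position"]))
E
```

```text
[0.19289714 0.59446703 0.23653145] [[-2.23724234e-04  9.99999975e-01 -7.84554946e-06]
 [ 9.99999975e-01  2.23724188e-04 -5.79067182e-06]
 [-5.78891644e-06 -7.84684478e-06 -1.00000000e+00]] [6.17919624e+01 3.02248046e+01 8.20882379e+01 2.58674374e-04
 6.76874623e+01 6.17790458e+01]
[ 0.06539246  0.00082137 -0.14856648]
```

Request:
play_rows(moves=[[[-37,23,0,0,0,0],[-37,23,0,0,0,0],[-37,23,0,0,0,0],[-37,23,0,0,0,0],[-37,23,0,0,0,0]]])

```text
time_s: 3.5
position: [0.3086, 0.4081, 0.2368]
tcp_rot: [[-0.004, 1.0, 0.001], [1.0, 0.004, 0.0], [0.0, 0.001, -1.0]]
force: [0.8, 1.3, 0.5]
opening: 0.999
grasp_force: 0.0
```

Request:
play_rows(moves=[[[-37,24,0,0,0,0],[-37,24,0,0,0,0],[-37,24,20,0,0,0],[-36,23,40,0,0,0],[0,0,0,0,0,0]]])

```text
time_s: 4.0
position: [0.3999, 0.2638, 0.1796]
tcp_rot: [[0.003, 1.0, -0.005], [1.0, -0.003, -0.003], [-0.003, -0.005, -1.0]]
force: [-0.8, 0.3, 0.5]
opening: 0.998
grasp_force: 0.0
```

```bash
python3 - <<'E'
from h import *
s=bot.read_state();print(s["position"])
c=bot.capture("wrist");cv2.imwrite("pics/w1.png",c["image"])
for p,a in blobs(c["image"],*LID["red"]):print(p,a,ray(c,p,.072).round(4))
E
```

```text
[0.39990834 0.26379388 0.17959533]
[329.6 198. ] 1747 [0.404  0.2638 0.072 ]
```

View pics/w1.png

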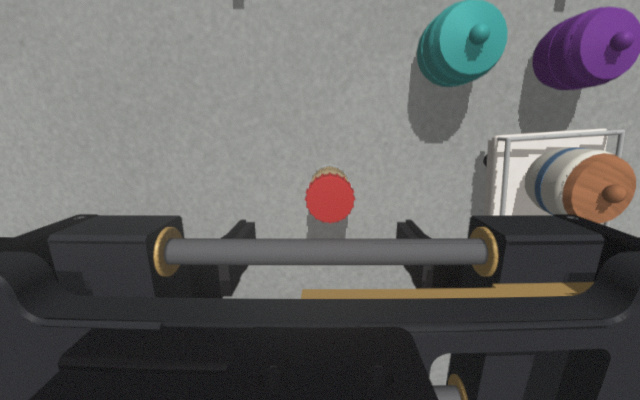

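The wrist view shows the red lid at (330,198), between the open fingers, at x 0.404, y 0.264, which agrees with the top camera.

Request:
play_rows(moves=[[[0,3.5,35,0,0,0],[0,0,35,0,0,0],[0,0,35,0,0,0],[0,0,25,0,0,0],[0,0,12,0,0,0]]])

```text
time_s: 4.55
position: [0.4022, 0.2687, 0.0392]
tcp_rot: [[-0.003, 1.0, -0.002], [1.0, 0.003, -0.0], [-0.0, -0.002, -1.0]]
force: [-0.2, 0.7, -0.2]
opening: 1.005
grasp_force: 0.0
```

Request:
play_rows(moves=[[[0,0,0,0,0,0],[0,0,0,0,0,0],[0,0,0,0,0,0],[0,0,0,0,0,0],[0,0,0,0,0,0]]], fingers=-1)

```text
time_s: 5.05
position: [0.4036, 0.2679, 0.0413]
tcp_rot: [[-0.0, 1.0, 0.002], [1.0, 0.0, 0.001], [0.001, 0.002, -1.0]]
force: [-0.1, 0.2, -0.6]
opening: 0.628
grasp_force: 0.0
```

Request:
play_rows(moves=[[[0,0,0,0,0,0],[0,0,0,0,0,0],[0,0,0,0,0,0],[0,0,-10,0,0,0],[0,0,-20,0,0,0]]])

```text
time_s: 5.55
position: [0.4018, 0.2671, 0.0699]
tcp_rot: [[0.0, 1.0, -0.004], [1.0, -0.0, -0.001], [-0.001, -0.004, -1.0]]
force: [-0.1, 0.4, -1.8]
opening: 0.56
grasp_force: 30.0
```

Request:
play_rows(moves=[[[-20,0,-30,0,0,0],[-35,30,-30,0,0,0],[-34,30,-20,0,0,0],[0,40,0,0,0,0],[0,40,0,0,0,0]]])

```text
time_s: 6.05
position: [0.5414, 0.1806, 0.1492]
tcp_rot: [[0.002, 1.0, 0.001], [1.0, -0.002, 0.0], [0.0, 0.001, -1.0]]
force: [0.3, -0.5, -1.6]
opening: 0.565
grasp_force: 30.0
```

Request:
play_rows(moves=[[[0,40,0,0,0,0],[0,40,0,0,0,0],[0,27,0,0,0,0],[0,0,0,0,0,0],[0,0,0,0,0,0]]])

```text
time_s: 6.55
position: [0.6464, 0.1816, 0.147]
tcp_rot: [[0.0, 1.0, -0.003], [1.0, -0.0, -0.0], [-0.0, -0.003, -1.0]]
force: [-0.2, 0.5, -1.9]
opening: 0.568
grasp_force: 30.0
```

```bash
python3 - <<'E'
from h import *
s=bot.read_state();print(s["position"],s["tcp_rot"])
c=bot.capture("wrist");cv2.imwrite("pics/w2.png",c["image"])
for p,a in blobs(c["image"],*LID["red"]):print(p,a,(ray(c,p,s["position"][2]+.031)-s["position"]).round(4))
E
```

```text
[0.64636294 0.1815933  0.14697087] [[ 4.88108735e-04  9.99995981e-01 -2.79285317e-03]
 [ 9.99999866e-01 -4.88593501e-04 -1.72894065e-04]
 [-1.74257940e-04 -2.79276841e-03 -9.99996085e-01]]
[327.1 233.2] 383 [0.0016 0.0193 0.031 ]
[325.9 274. ] 1782 [ 0.001 -0.001  0.031]
```

View pics/w2.png

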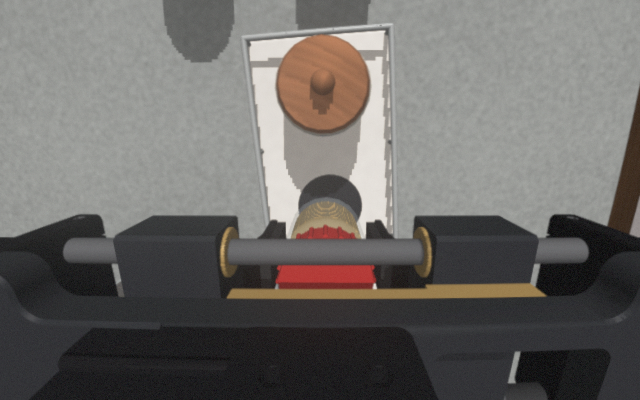

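The wrist view shows the red jar held upright over the rack, the seat_1 pad at (330,205) below it, and the salt pot clear at (323,85).

Request:
play_rows(moves=[[[-4,2.5,20,0,0,0],[0,0,20,0,0,0],[0,0,15,0,0,0],[0,0,8,0,0,0],[0,0,0,0,0,0]]])

```text
time_s: 7.1
position: [0.6482, 0.178, 0.0833]
tcp_rot: [[-0.0, 1.0, -0.004], [1.0, 0.0, -0.0], [-0.0, -0.004, -1.0]]
force: [-0.4, 0.2, -1.4]
opening: 0.565
grasp_force: 30.0
```

Request:
play_rows(moves=[[[0,0,3,0,0,0],[0,0,2,0,0,0],[0,0,2,0,0,0],[0,0,1,0,0,0],[0,0,0,0,0,0]]])

```text
time_s: 7.6
position: [0.6498, 0.1779, 0.0767]
tcp_rot: [[0.0, 1.0, 0.0], [1.0, -0.0, -0.0], [-0.0, 0.0, -1.0]]
force: [-0.3, -0.1, -2.3]
opening: 0.565
grasp_force: 30.0
```

Request:
play_rows(moves=[[[0,0,1,0,0,0],[0,0,1,0,0,0],[0,0,0,0,0,0]]])

```text
time_s: 7.9
position: [0.65, 0.1779, 0.0751]
tcp_rot: [[-0.0, 1.0, 0.0], [1.0, 0.0, -0.0], [-0.0, 0.0, -1.0]]
force: [-0.0, -0.3, 1.3]
opening: 0.563
grasp_force: 30.0
```

Request:
play_rows(moves=[[[0,0,0,0,0,0],[0,0,0,0,0,0],[0,0,0,0,0,0],[0,0,0,0,0,0],[0,0,0,0,0,0]]], fingers=0.6)

```text
time_s: 8.4
position: [0.6499, 0.1779, 0.0746]
tcp_rot: [[0.0, 1.0, 0.0], [1.0, -0.0, 0.0], [0.0, 0.0, -1.0]]
force: [0.5, 0.3, 0.4]
opening: 0.793
grasp_force: 0.0
```

Request:
play_rows(moves=[[[0,0,-10,0,0,0],[0,0,-20,0,0,0],[0,0,-40,0,0,0],[0,0,-40,0,0,0],[0,0,-30,0,0,0]]])

```text
time_s: 8.9
position: [0.6507, 0.178, 0.2182]
tcp_rot: [[-0.0, 1.0, 0.004], [1.0, -0.0, 0.0], [0.0, 0.004, -1.0]]
force: [0.0, 0.6, 0.3]
opening: 0.802
grasp_force: 0.0
```

Request:
play_rows(moves=[[[-22,-44,0,0,0,0],[-22,-44,0,0,0,0],[-22,-44,0,0,0,0],[-22,-44,0,0,0,0],[-22,-44,0,0,0,0]]], fingers=1)

```text
time_s: 9.4
position: [0.4282, 0.0673, 0.2154]
tcp_rot: [[-0.001, 1.0, 0.002], [1.0, 0.001, -0.0], [-0.0, 0.002, -1.0]]
force: [-0.9, -1.0, 0.5]
opening: 0.995
grasp_force: 0.0
```

```bash
python3 - <<'E'
from h import *
s=bot.read_state();print(s["position"])
c=bot.capture("top")
for k,z in (("red",.106),("yellow",.146),("green",.12)):
  for p,a in blobs(c["image"],*LID[k]):print(k,p,a,ray(c,p,z).round(4))
c=bot.capture("wrist")
for p,a in blobs(c["image"],*LID["white"]):
  if a<4000:print(p,a,ray(c,p,.096).round(4))
E
```

```text
[0.42822879 0.0672782  0.2154487 ]
red [275.7 162.1] 199 [0.6479 0.1733 0.106 ]
yellow [343.9 213.6] 207 [ 0.5077 -0.0132  0.146 ]
yellow [369.4 239.8] 218 [ 0.4407 -0.0808  0.146 ]
green [418.6 267.6] 246 [ 0.3713 -0.2147  0.12  ]
[489.5  17.5] 184 [0.5558 0.2246 0.096 ]
[576.5  37.6] 1061 [0.636  0.2107 0.096 ]
[486.9  82. ] 426 [0.5596 0.172  0.096 ]
[482.4 165.8] 349 [0.565  0.0966 0.096 ]
[345.5 193.6] 1651 [0.4346 0.0687 0.096 ]
```

Red stands on seat_1 about 1 mm off centre. White is next.

Request:
play_rows(moves=[[[1,5,35,0,0,0],[0,0,35,0,0,0],[0,0,35,0,0,0],[0,0,30,0,0,0],[0,0,17,0,0,0]]])

```text
time_s: 10.0
position: [0.4351, 0.069, 0.0612]
tcp_rot: [[0.0, 1.0, -0.001], [1.0, -0.0, 0.0], [0.0, -0.001, -1.0]]
force: [-0.3, 0.2, 0.9]
opening: 0.998
grasp_force: 0.0
```

Request:
play_rows(moves=[[[0,0,0,0,0,0],[0,0,0,0,0,0],[0,0,0,0,0,0],[0,0,0,0,0,0],[0,0,0,0,0,0]]], fingers=-1)

```text
time_s: 10.5
position: [0.4355, 0.0689, 0.0636]
tcp_rot: [[-0.0, 1.0, 0.002], [1.0, 0.0, -0.0], [-0.0, 0.002, -1.0]]
force: [0.6, -0.8, -0.4]
opening: 0.631
grasp_force: 0.0
```

Request:
play_rows(moves=[[[0,0,0,0,0,0],[0,0,0,0,0,0],[0,0,0,0,0,0]]])

```text
time_s: 10.8
position: [0.435, 0.0689, 0.0633]
tcp_rot: [[0.0, 1.0, 0.001], [1.0, -0.0, -0.0], [-0.0, 0.001, -1.0]]
force: [-1.2, -1.5, 6.2]
opening: 0.562
grasp_force: 29.9
```

Request:
play_rows(moves=[[[0,0,-15,0,0,0],[0,0,-35,0,0,0],[5,10,-35,0,0,0],[8,35,0,0,0,0],[7.5,40,0,0,0,0]]])

```text
time_s: 11.3
position: [0.5198, 0.0898, 0.1492]
tcp_rot: [[0.0, 1.0, 0.001], [1.0, -0.0, -0.0], [-0.0, 0.001, -1.0]]
force: [0.2, 0.0, -1.8]
opening: 0.564
grasp_force: 29.9
```

Request:
play_rows(moves=[[[0,45,0,0,0,0],[0,45,0,0,0,0],[0,45,0,0,0,0],[0,0,0,0,0,0],[0,0,0,0,0,0]]])

```text
time_s: 11.8
position: [0.6544, 0.0893, 0.1464]
tcp_rot: [[0.0, 1.0, -0.002], [1.0, -0.0, 0.0], [0.0, -0.002, -1.0]]
force: [-0.5, -0.3, -1.3]
opening: 0.565
grasp_force: 29.9
```

Release should come at TCP z ≈ 0.097.

Request:
play_rows(moves=[[[0,1,20,0,0,0],[0,0,15,0,0,0],[0,0,6,0,0,0],[0,0,3,0,0,0],[0,0,0,0,0,0]]])

```text
time_s: 12.3
position: [0.6552, 0.0894, 0.1034]
tcp_rot: [[-0.0, 1.0, -0.001], [1.0, 0.0, 0.0], [0.0, -0.001, -1.0]]
force: [-0.1, 0.2, -2.8]
opening: 0.565
grasp_force: 29.9
```

Request:
play_rows(moves=[[[0,0,2,0,0,0],[0,0,1,0,0,0],[0,0,1,0,0,0],[0,0,0,0,0,0],[0,0,0,0,0,0]]])

```text
time_s: 12.8
position: [0.6559, 0.0894, 0.0998]
tcp_rot: [[0.0, 1.0, 0.0], [1.0, -0.0, 0.0], [0.0, 0.0, -1.0]]
force: [0.0, -0.7, -1.5]
opening: 0.562
grasp_force: 29.9
```

Request:
play_rows(moves=[[[0,0,1,0,0,0],[0,0,1,0,0,0],[0,0,0.5,0,0,0],[0,0,0,0,0,0]]])

```text
time_s: 13.2
position: [0.6558, 0.0894, 0.0974]
tcp_rot: [[-0.0, 1.0, 0.0], [1.0, 0.0, -0.0], [-0.0, 0.0, -1.0]]
force: [-0.5, 1.1, 1.4]
opening: 0.569
grasp_force: 29.9
```

Request:
play_rows(moves=[[[0,0,0,0,0,0],[0,0,0,0,0,0],[0,0,0,0,0,0],[0,0,0,0,0,0],[0,0,0,0,0,0]]], fingers=0.6)

```text
time_s: 13.7
position: [0.6559, 0.0894, 0.0971]
tcp_rot: [[-0.0, 1.0, 0.0], [1.0, 0.0, -0.0], [-0.0, 0.0, -1.0]]
force: [1.1, -0.3, -0.8]
opening: 0.791
grasp_force: 0.0
```

Request:
play_rows(moves=[[[0,0,-10,0,0,0],[0,0,-20,0,0,0],[0,0,-40,0,0,0],[0,0,-40,0,0,0],[0,0,-40,0,0,0]]])

```text
time_s: 14.2
position: [0.6556, 0.0894, 0.2493]
tcp_rot: [[0.0, 1.0, 0.0], [1.0, -0.0, -0.0], [-0.0, 0.0, -1.0]]
force: [1.1, 0.4, 0.1]
opening: 0.798
grasp_force: 0.0
```

Request:
play_rows(moves=[[[-30,-36,0,0,0,0],[-35,-36,0,0,0,0],[-35,-36,0,0,0,0],[-35,-36,0,0,0,0],[-35,-36,0,0,0,0]]], fingers=1)

```text
time_s: 14.7
position: [0.4751, -0.081, 0.2481]
tcp_rot: [[-0.001, 1.0, 0.002], [1.0, 0.001, -0.001], [-0.001, 0.002, -1.0]]
force: [-0.9, -1.0, 0.3]
opening: 0.989
grasp_force: 0.0
```

Request:
play_rows(moves=[[[0,-35,0,0,0,0],[0,0,0,0,0,0],[0,0,0,0,0,0]]])

```text
time_s: 15.0
position: [0.4415, -0.0804, 0.2481]
tcp_rot: [[0.001, 1.0, 0.002], [1.0, -0.001, -0.001], [-0.001, 0.002, -1.0]]
force: [0.7, -0.4, 0.3]
opening: 1.001
grasp_force: 0.0
```

```bash
python3 - <<'E'
from h import *
s=bot.read_state();print(s["position"])
c=bot.capture("wrist");cv2.imwrite("pics/w3.png",c["image"])
for p,a in blobs(c["image"],*LID["yellow"]):print(p,a,ray(c,p,.146).round(4))
c=bot.capture("top")
for k,z in (("white",.13),("red",.106),("yellow",.146)):
  for p,a in blobs(c["image"],*LID[k]):print(k,p,a,ray(c,p,z).round(4))
E
```

```text
[ 0.44153208 -0.08036961  0.24809924]
[401.6 126. ] 2036 [ 0.509  -0.0141  0.146 ]
[326.3 200.7] 1766 [ 0.4433 -0.0813  0.146 ]
[488.9 233.3] 49 [ 0.6006 -0.1144  0.146 ]
[494.3 263.8] 43 [ 0.611 -0.147  0.146]
[486.8 291.4] 1744 [ 0.608  -0.1782  0.146 ]
white [558.4 123.3] 953 [ 0.7701 -0.5966  0.13  ]
white [329.7 163.8] 3427 [0.6422 0.0263 0.13  ]
white [227.8 169.7] 124 [0.6198 0.2991 0.13  ]
white [558.6 200.8] 76 [ 0.5568 -0.5898  0.13  ]
white [523.1 227.9] 48 [ 0.4819 -0.4916  0.13  ]
white [515.3 293.6] 63 [ 0.309  -0.4674  0.13  ]
red [275.7 162. ] 199 [0.6482 0.1733 0.106 ]
yellow [343.7 213.8] 215 [ 0.5072 -0.0127  0.146 ]
```

View pics/w3.png

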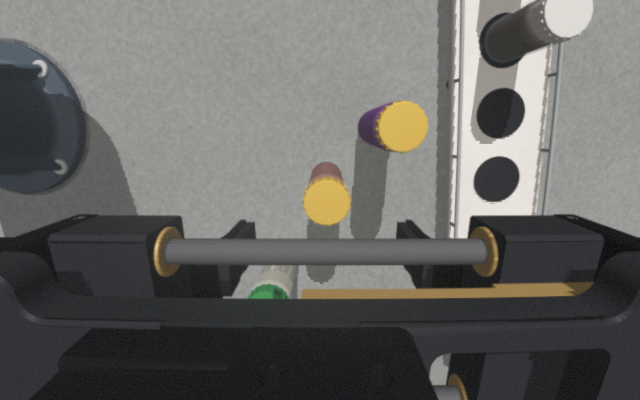

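The wrist view shows white upright on its pad at the upper right. The chilli jar's lid at (326,200) is between the fingers, and the purple look-alike at (400,126) is clear of them.

Request:
play_rows(moves=[[[-0.5,0,35,0,0,0],[0,0,35,0,0,0],[0,0,35,0,0,0],[0,0,25,0,0,0],[0,0,9,0,0,0]]])

```text
time_s: 15.6
position: [0.4417, -0.0799, 0.1059]
tcp_rot: [[-0.001, 1.0, -0.003], [1.0, 0.001, 0.001], [0.001, -0.003, -1.0]]
force: [0.1, -0.6, 0.4]
opening: 1.001
grasp_force: 0.0
```

Request:
play_rows(moves=[[[0,0,0,0,0,0],[0,0,0,0,0,0],[0,0,0,0,0,0],[0,0,0,0,0,0],[0,0,0,0,0,0]]], fingers=-1)

```text
time_s: 16.1
position: [0.4419, -0.0807, 0.109]
tcp_rot: [[-0.0, 1.0, 0.002], [1.0, 0.0, -0.001], [-0.001, 0.002, -1.0]]
force: [0.6, 0.4, 0.8]
opening: 0.632
grasp_force: 0.0
```

Request:
play_rows(moves=[[[0,0,0,0,0,0],[0,0,0,0,0,0],[0,0,0,0,0,0]]])

```text
time_s: 16.4
position: [0.4419, -0.0807, 0.1087]
tcp_rot: [[0.0, 1.0, 0.001], [1.0, -0.0, -0.001], [-0.001, 0.001, -1.0]]
force: [0.1, 1.1, 6.4]
opening: 0.544
grasp_force: 30.0
```

Request:
play_rows(moves=[[[0,0,-15,0,0,0],[0,0,-35,0,0,0],[0,5,-35,0,0,0],[0,35,-5,0,0,0],[0,40,0,0,0,0]]])

```text
time_s: 16.9
position: [0.5213, -0.0804, 0.1995]
tcp_rot: [[0.001, 1.0, 0.001], [1.0, -0.001, -0.0], [-0.0, 0.001, -1.0]]
force: [0.5, -1.0, -2.8]
opening: 0.546
grasp_force: 30.0
```

Request:
play_rows(moves=[[[0,40,0,0,0,0],[0,40,0,0,0,0],[0,40,0,0,0,0],[0,27,0,0,0,0],[0,0,0,0,0,0]]])

```text
time_s: 17.4
position: [0.6716, -0.0807, 0.1966]
tcp_rot: [[-0.001, 1.0, 0.002], [1.0, 0.001, -0.0], [-0.0, 0.002, -1.0]]
force: [-0.8, -0.5, -3.0]
opening: 0.543
grasp_force: 30.0
```

Request:
play_rows(moves=[[[0,0,20,0,0,0],[0,0,15,0,0,0],[0,0,5,0,0,0],[0,0,0,0,0,0]]])

```text
time_s: 17.8
position: [0.6666, -0.0802, 0.1563]
tcp_rot: [[0.0, 1.0, -0.004], [1.0, -0.0, 0.001], [0.001, -0.004, -1.0]]
force: [-0.4, 0.3, -1.9]
opening: 0.543
grasp_force: 30.0
```

Request:
play_rows(moves=[[[0,1,6,0,0,0],[0,0,3,0,0,0],[0,0,1,0,0,0],[0,0,0,0,0,0],[0,0,0,0,0,0]]])

```text
time_s: 18.3
position: [0.6696, -0.0806, 0.1485]
tcp_rot: [[-0.0, 1.0, 0.001], [1.0, 0.0, -0.0], [-0.0, 0.001, -1.0]]
force: [0.5, 1.3, -3.6]
opening: 0.542
grasp_force: 30.0
```

Request:
play_rows(moves=[[[0,0,1,0,0,0],[0,0,1,0,0,0],[0,0,0,0,0,0]]])

```text
time_s: 18.6
position: [0.6693, -0.0805, 0.146]
tcp_rot: [[-0.0, 1.0, -0.0], [1.0, 0.0, 0.0], [0.0, -0.0, -1.0]]
force: [-0.5, 0.3, -3.8]
opening: 0.542
grasp_force: 30.0
```

Request:
play_rows(moves=[[[0,0,1,0,0,0],[0,0,1,0,0,0],[0,0,0.5,0,0,0],[0,0,0,0,0,0]]])

```text
time_s: 19.0
position: [0.6693, -0.0805, 0.1435]
tcp_rot: [[-0.0, 1.0, -0.0], [1.0, 0.0, 0.0], [0.0, -0.0, -1.0]]
force: [1.1, -0.1, -3.9]
opening: 0.541
grasp_force: 30.0
```

Request:
play_rows(moves=[[[0,0,0.5,0,0,0],[0,0,0.5,0,0,0],[0,0,0.5,0,0,0],[0,0,0,0,0,0]]])

```text
time_s: 19.4
position: [0.6695, -0.0806, 0.1428]
tcp_rot: [[-0.0, 1.0, 0.0], [1.0, 0.0, -0.0], [-0.0, 0.0, -1.0]]
force: [-0.6, -0.0, 0.3]
opening: 0.542
grasp_force: 30.0
```

Request:
play_rows(moves=[[[0,0,0,0,0,0],[0,0,0,0,0,0],[0,0,0,0,0,0],[0,0,0,0,0,0],[0,0,0,0,0,0]]], fingers=0.6)

```text
time_s: 19.9
position: [0.6695, -0.0806, 0.1421]
tcp_rot: [[0.0, 1.0, 0.0], [1.0, -0.0, -0.0], [-0.0, 0.0, -1.0]]
force: [-0.4, -0.7, 0.8]
opening: 0.792
grasp_force: 0.0
```

Request:
play_rows(moves=[[[0,0,-10,0,0,0],[0,0,-20,0,0,0],[0,0,-35,0,0,0],[0,0,-35,0,0,0],[0,-20,-10,0,0,0]]])

```text
time_s: 20.4
position: [0.6538, -0.0815, 0.2578]
tcp_rot: [[-0.0, 1.0, 0.012], [1.0, 0.0, -0.003], [-0.003, 0.012, -1.0]]
force: [-0.0, -0.2, 0.9]
opening: 0.8
grasp_force: 0.0
```

Request:
play_rows(moves=[[[0,-40,0,0,0,0],[0,-40,0,0,0,0],[-20,-40,0,0,0,0],[-25,-40,0,0,0,0],[-25,-40,0,0,0,0]]], fingers=1)

```text
time_s: 20.9
position: [0.4482, -0.1509, 0.2531]
tcp_rot: [[-0.002, 1.0, 0.002], [1.0, 0.002, -0.001], [-0.001, 0.002, -1.0]]
force: [0.7, -1.5, 0.3]
opening: 0.996
grasp_force: 0.0
```

Request:
play_rows(moves=[[[-32,-40,0,0,0,0],[-32,-37,0,0,0,0],[0,0,0,0,0,0],[0,0,0,0,0,0]]])

```text
time_s: 21.3
position: [0.3731, -0.2148, 0.253]
tcp_rot: [[0.004, 1.0, 0.002], [1.0, -0.004, -0.001], [-0.001, 0.002, -1.0]]
force: [0.3, -0.2, -0.4]
opening: 1.003
grasp_force: 0.0
```

```bash
python3 - <<'E'
from h import *
s=bot.read_state();print(s["position"],s["joint_positions"])
c=bot.capture("wrist")
for p,a in blobs(c["image"],*LID["green"]):print(p,a,ray(c,p,.12).round(4))
c=bot.capture("top")
for k,z in (("yellow",.18),("green",.12),("red",.106)):
  for p,a in blobs(c["image"],*LID[k]):print(k,p,a,ray(c,p,z).round(4))
E
```

```text
[ 0.37307679 -0.21482378  0.25299852] [-4.48957065e+01  1.37590844e+01  1.07515447e+02  3.33608879e-02
  5.86245368e+01 -4.46999423e+01]
[325.7 192.6] 1599 [ 0.3742 -0.2153  0.12  ]
yellow [371.6 152. ] 223 [ 0.6666 -0.0805  0.18  ]
yellow [343.7 213.8] 214 [ 0.5042 -0.0108  0.18  ]
green [415.6 266.4] 159 [ 0.3743 -0.2067  0.12  ]
red [275.7 162. ] 199 [0.6482 0.1733 0.106 ]
```

Request:
play_rows(moves=[[[0,0,38,0,0,0],[0,0,38,0,0,0],[0,0,38,0,0,0],[0,0,35,0,0,0],[0,0,19,0,0,0]]])

```text
time_s: 21.9
position: [0.374, -0.2118, 0.0818]
tcp_rot: [[-0.004, 1.0, -0.002], [1.0, 0.004, 0.002], [0.002, -0.002, -1.0]]
force: [-0.8, 0.3, 0.2]
opening: 0.998
grasp_force: 0.0
```

Request:
play_rows(moves=[[[0,0,0,0,0,0],[0,0,0,0,0,0],[0,0,0,0,0,0],[0,0,0,0,0,0],[0,0,0,0,0,0]]], fingers=-1)

```text
time_s: 22.4
position: [0.3739, -0.2141, 0.0851]
tcp_rot: [[-0.0, 1.0, 0.002], [1.0, 0.0, -0.002], [-0.002, 0.002, -1.0]]
force: [0.0, -0.0, 0.1]
opening: 0.63
grasp_force: 0.0
```

Request:
play_rows(moves=[[[0,0,0,0,0,0],[0,0,0,0,0,0],[0,0,0,0,0,0]]])

```text
time_s: 22.7
position: [0.3737, -0.2142, 0.085]
tcp_rot: [[0.0, 1.0, 0.001], [1.0, -0.0, -0.001], [-0.001, 0.001, -1.0]]
force: [-1.1, -0.2, 7.1]
opening: 0.589
grasp_force: 30.0
```

Request:
play_rows(moves=[[[0,0,-15,0,0,0],[0,0,-35,0,0,0],[0,0,-40,0,0,0],[0,0,-40,0,0,0],[0,0,-40,0,0,0]]])

```text
time_s: 23.2
position: [0.3726, -0.2132, 0.2556]
tcp_rot: [[0.0, 1.0, -0.001], [1.0, -0.0, 0.001], [0.001, -0.001, -1.0]]
force: [0.9, -0.7, -2.7]
opening: 0.588
grasp_force: 30.0
```

Request:
play_rows(moves=[[[0,0,-35,0,0,0],[20,20,-10,0,0,0],[30,30,0,0,0,0],[30,35,0,0,0,0],[30,35,0,0,0,0]]])

```text
time_s: 23.7
position: [0.4936, -0.1025, 0.2992]
tcp_rot: [[0.001, 1.0, -0.0], [1.0, -0.001, 0.0], [0.0, -0.0, -1.0]]
force: [1.5, 0.0, -2.3]
opening: 0.589
grasp_force: 30.0
```

Request:
play_rows(moves=[[[30,35,0,0,0,0],[30,35,0,0,0,0],[30,35,0,0,0,0],[19,35,0,0,0,0],[0,28,0,0,0,0]]])

```text
time_s: 24.2
position: [0.6621, 0.0088, 0.2982]
tcp_rot: [[-0.004, 1.0, -0.002], [1.0, 0.004, 0.002], [0.002, -0.002, -1.0]]
force: [0.1, -0.3, -2.2]
opening: 0.589
grasp_force: 30.0
```

Request:
play_rows(moves=[[[0,0,0,0,0,0],[0,0,0,0,0,0],[0,0,0,0,0,0]]])

```text
time_s: 24.5
position: [0.6599, 0.005, 0.2984]
tcp_rot: [[0.001, 1.0, -0.003], [1.0, -0.001, 0.0], [0.0, -0.003, -1.0]]
force: [-0.1, 0.3, -2.1]
opening: 0.589
grasp_force: 30.0
```

Release should come at TCP z ≈ 0.119.

Request:
play_rows(moves=[[[0,1.5,35,0,0,0],[0,0,38,0,0,0],[0,0,38,0,0,0],[0,0,30,0,0,0],[0,0,20,0,0,0]]])

```text
time_s: 25.0
position: [0.6602, 0.0049, 0.1359]
tcp_rot: [[0.001, 1.0, -0.005], [1.0, -0.001, 0.001], [0.001, -0.005, -1.0]]
force: [-0.1, -0.2, -1.4]
opening: 0.586
grasp_force: 30.0
```

Request:
play_rows(moves=[[[0,0,8,0,0,0],[0,0,4,0,0,0],[0,0,1,0,0,0],[0,0,0,0,0,0],[0,0,0,0,0,0]]])

```text
time_s: 25.5
position: [0.6636, 0.0051, 0.1266]
tcp_rot: [[0.0, 1.0, 0.003], [1.0, -0.0, -0.0], [-0.0, 0.003, -1.0]]
force: [0.1, -0.5, -2.3]
opening: 0.587
grasp_force: 30.0
```

Request:
play_rows(moves=[[[0,0,2,0,0,0],[0,0,2,0,0,0],[0,0,1,0,0,0],[0,0,0,0,0,0]]])

```text
time_s: 25.9
position: [0.6627, 0.0053, 0.1199]
tcp_rot: [[-0.0, 1.0, -0.001], [1.0, 0.0, 0.0], [0.0, -0.001, -1.0]]
force: [0.8, -0.5, -2.0]
opening: 0.587
grasp_force: 30.0
```

Request:
play_rows(moves=[[[0,0,0.5,0,0,0],[0,0,0.5,0,0,0],[0,0,0.5,0,0,0],[0,0,0,0,0,0]]])

```text
time_s: 26.3
position: [0.6629, 0.0053, 0.1191]
tcp_rot: [[-0.0, 1.0, 0.0], [1.0, 0.0, -0.0], [-0.0, 0.0, -1.0]]
force: [-1.1, 0.4, 1.4]
opening: 0.586
grasp_force: 30.0
```

Request:
play_rows(moves=[[[0,0,0,0,0,0],[0,0,0,0,0,0],[0,0,0,0,0,0],[0,0,0,0,0,0],[0,0,0,0,0,0]]], fingers=0.6)

```text
time_s: 26.8
position: [0.6629, 0.0052, 0.1186]
tcp_rot: [[0.0, 1.0, 0.0], [1.0, -0.0, -0.0], [-0.0, 0.0, -1.0]]
force: [0.0, 0.4, -0.8]
opening: 0.79
grasp_force: 0.0
```

Request:
play_rows(moves=[[[0,0,-10,0,0,0],[0,0,-20,0,0,0],[0,0,-35,0,0,0],[0,0,-40,0,0,0],[0,0,-40,0,0,0]]])

```text
time_s: 27.3
position: [0.6626, 0.0053, 0.2656]
tcp_rot: [[0.0, 1.0, -0.0], [1.0, -0.0, 0.0], [0.0, -0.0, -1.0]]
force: [0.8, 0.3, -1.3]
opening: 0.8
grasp_force: 0.0
```

Request:
play_rows(moves=[[[0,-40,0,0,0,0],[0,-40,0,0,0,0],[0,-40,0,0,0,0],[0,-40,0,0,0,0],[0,-40,0,0,0,0]]])

```text
time_s: 27.8
position: [0.4614, 0.0053, 0.2645]
tcp_rot: [[-0.0, 1.0, 0.001], [1.0, 0.0, -0.0], [-0.0, 0.001, -1.0]]
force: [-0.2, 1.0, -0.1]
opening: 0.803
grasp_force: 0.0
```

Request:
play_rows(moves=[[[0,0,0,0,0,0],[0,0,0,0,0,0],[0,0,0,0,0,0]]])

```text
time_s: 28.1
position: [0.4648, 0.0048, 0.2646]
tcp_rot: [[0.0, 1.0, 0.004], [1.0, -0.0, -0.001], [-0.001, 0.004, -1.0]]
force: [0.7, 0.7, 0.5]
opening: 0.798
grasp_force: 0.0
```

```bash
python3 - <<'E'
from h import *
c=bot.capture("top");a=bot.capture("scene")["image"]
for k,z in (("yellow",.18),("green",.154),("red",.106)):
  for p,n in blobs(c["image"],*LID[k]):print(k,p,n,ray(c,p,z).round(4))
for q,z in (("white_jar_mid",.082),("oil_bottle_mid",.129),("salt_pot_mid",.074)):print(q,[ray(c,d["centre"],z)[:2].round(3) for d in bot.pinpoint(c,q)])
s=cv2.resize(a[110:320,180:460],(800,600));t=cv2.resize(c["image"][110:320,160:440],(800,600))
cv2.imwrite("pics/f.png",np.vstack([cv2.resize(s,(600,300))[:],cv2.resize(t,(600,300))]))
E
```

```text
yellow [371.6 152. ] 223 [ 0.6666 -0.0805  0.18  ]
green [338.4 155.7] 239 [0.66   0.0044 0.154 ]
red [275.7 162.1] 201 [0.6479 0.1733 0.106 ]
white_jar_mid [array([0.651, 0.092])]
oil_bottle_mid [array([ 0.675, -0.175]), array([0.638, 0.005])]
salt_pot_mid [array([0.652, 0.398]), array([0.644, 0.273]), array([0.524, 0.393])]
```

View pics/f.png

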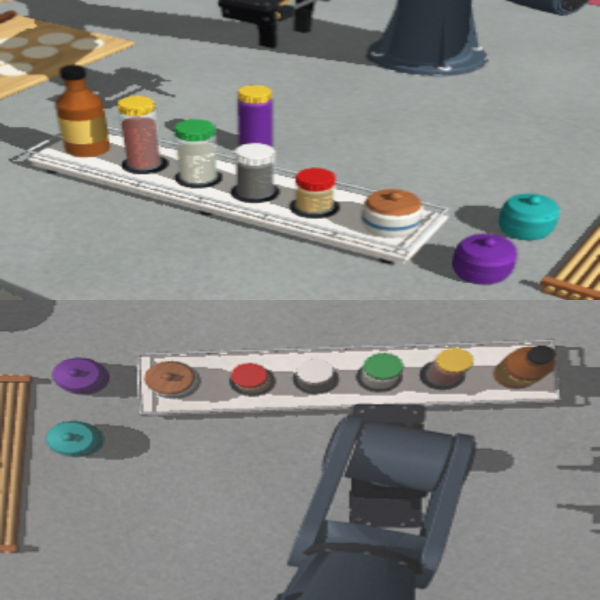

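The picture shows all four jars upright and centred on their pads. From the oil bottle's end the order is yellow, green, white, red, and the bottle, pot and purple jar have not moved.

```bash
python3 -c "
from rig import bot
print(bot.hand_in())"
```

```text
the job is handed in; nothing more can be done
None
```

The four jars stand upright on their pads in the order yellow, green, white, red from the oil bottle to the salt pot, each set down gently and no more than about 5 mm off centre by camera; the job is handed in, but no verdict came back.

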